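Seat the bubble level on the carrying tray and hold the tray up level

ROBOT

A 7-joint arm with a two-finger parallel gripper is mounted at the origin on the work surface. World frame = base frame: x ahead of the robot, y to its left, z up, the work surface at z = 0. Lengths are in m, angles in rad, forces in N, time in s.
With the tool pointing down it reaches from about 0.425 to 0.925 m from the base axis. Payload 6.8 kg.
Tool frame: the origin (TCP) lies at the very end of the fingers, on their centre line; the grasp point (between the pads) lies 19 mm behind it (bot.grasp_offset is the distance from the TCP to the grasp point, in m); z points along the fingers, y is the direction in which the jaws open and shut (so a half turn about z gives the same grasp; the last joint's range is limited). The gripper opens to 85 mm and grips with 20 to 120 N. Pads are 22 mm wide; open, the fingers measure 114 mm over their backs; the gripper's body (76 mm by 85 mm) begins 54 mm behind the grasp point. The pads swing forward as they close: fully open they stand 13 mm farther back than shut.
Start: joints at [-1.361, 0.477, 0.022, 1.555, -0.011, 1.109, -0.083], TCP at [0.211, 0.641, 0.196] pointing down, gripper open.
Joint ranges: [-2.96, 2.96], [-0.34, 2.1], [-1.41, 1.46], [0.24, 2.44], [-1.37, 4.51], [0.17, 1.92], [-2.96, 2.96]. Speed limits (rad/s): [2.39, 2.39, 3.14, 3.14, 3.14, 3.14, 3.14].

INTERFACE

Orientations are given as a unit quaternion [w, x, y, z].
In Python, from station import monitor, cams, bot, finder gives the robot as it stands.
- The arm moves only by the tool jog_arm, never from a script. Its argument "plan" is a list of rows, each an object of numbers: "x", "y", "z": the shift along the tool's x, y, z as a fraction of full scale; "wx", "wy", "wz": the turn, a rotation vector about the tool's x, y, z as a fraction of full scale. A call has 1 to 12 rows; each row is the pose to reach, as a shift and turn from the pose measured when the call began, along the tool's axes at that moment, turning the shorter way round; what a row does not reach only later rows make up. Full scale, the value 1, is 20 cm for a shift and 180 degrees for a turn. A row lasts 1/12 s, in which the tool goes at most 41.7 mm and 7.16 degrees, less where a joint would pass 70% of its speed; a pose out of reach is approached as far as the arm can. A call with a number of a shift or a turn outside -1 to 1 is refused whole. A call with a gripper value outside its range is refused whole. "hand" is the opening, from -1 (shut) to 1 (fully open), set as the call begins (left out, the last holds). The fingers move at their own pace and stop on an object; "grip_force" is the grip in N (left out, the last holds). Time passes only in rows, so rows that repeat a pose let the fingers close. It gives the time, the measured TCP pose, the force and the opening at its end, in the units of the state.
- monitor.get_obs(): the state, without advancing time (a new reading comes with each control period).
- cams.read_camera(name): name is "side" or "top" or "wrist"; returns the picture (420x560x3 uint8, red, green, blue); there is no depth.
- cams.get_calibration(name): a dict with "fx", "fy", "cx", "cy" (pixels), "extrinsics" (4x4, takes a point from world to camera coordinates). Camera axes: x right, y down, z forward; pixel columns grow to the right and rows downward; lengths in m; the calibration is good to about 2 mm. A picture is of the moment at which its call begins: read the wrist's pose just before it. get_calibration takes no time and is no camera call; for the wrist camera it gives the pose at the moment of the call.
- bot.hand_in(): hands the job in, once; it reports no verdict.
Trained networks look in the newest picture that a camera, given by its name, has taken for a name from the list of things; names that differ only in an ending like _2 or _b are one class to them, and where a whole thing is asked for, a point or a joint stands for the part that bears it (a point fixed in the world has none). Each returns a list of dicts, best first, with "confidence" (0 to 1); they miss things now and then, are a little off and sometimes report something else, mostly with a low value. They report only what shows in the picture. A call takes as long as a camera call. They do not tell look-alikes from the thing itself.
- finder.find_in(camera, target): "bbox" ([left, top, width, height] in pixels, round what is visible of it).
- finder.place_of(camera, target): "location" ([column, row] in pixels: a listed point, or the origin of a listed thing).
The state is a dict: "t": time; "q": joint angles; "joint_vel": joint speeds; "joint_torque": joint torques, N m; "eef_pos": TCP position; "tool_rot": TCP orientation; "contact_force": force on the tool from outside, world axes, zero at the start; "torque": the same for the moment, N m; "gripper_width": opening from 0.0 (shut) to 1.0 (fully open).
Only numpy, scipy, OpenCV 4.12 (cv2) and the standard library are available. Lean on these libraries where they do the work, as an engineer would, in place of code of your own. Each camera call takes 0.05 s, during which the arm holds its last target. There are 200 camera calls.

TASK

Seat the bubble level block, bubble up, fully home on the two pegs of the carrying tray while the tray stands on the shelf. Then take the tray by its cork crossbar, lift it straight up with the block and the marble tile aboard, keeping it level all the way, and finish while holding it steady and level in the air, at least 10 cm clear of the shelf and of everything else: do not put it down or let go. Leave all the other things where they lie.

Things in the scene. Friction and masses are not known exactly. Their poses are not given: they have to be found in the camera images.
- tray: Aluminium carrying tray, 130 mm (its x) by 270 mm (its y), about 0.34 kg. Origin: centre of its underside; x across, y lengthwise, z up. Floor 4 mm thick, rim 10 mm high over the underside. Over its middle a crossbar on two flat posts (8 x 12 mm, at x = +/-46 mm, y = 0). Two pegs at the -y end, a bay with a hexagon tile at the +y end. It stands loose on the shelf; with block and tile aboard it balances nearly under the crossbar.
- crossbar (a point): Centre of the tray's cork crossbar, 118 mm above the tray's underside (axes as the tray's). The bar is 112 mm long (x), 16 mm thick (y), 26 mm high (105 to 131 mm above the underside); pinch it from above across its 16 mm, at mid length.
- peg_seat (a point): Point on the tray's floor (4 mm above its underside) midway between the two steel pegs, 90 mm to the -y side of the crossbar; axes as the tray's. The pegs stand at x = +/-30 mm from it, 9 mm thick, 24 mm high, the top 8 mm tapering to 3 mm.
- tile_bay (a point): Centre of the tile bay on the tray's floor, 78 mm to the +y side of the crossbar; the bay is bounded by the tray's rim and a 6 mm high rib.
- tray_tile: Cream marble hexagon tile, 80 mm across the flats, 10 mm thick, 0.15 kg, lying loose in the tray's bay. Origin: centre of its underside. It rides along in the bay.
- level_block: Teal plastic bubble level block, 90 mm (x) by 34 mm (y) by 40 mm (z), about 0.13 kg, with a bubble vial in the middle of its top. Two upright round holes, 12 mm wide with 2 mm chamfers, run right through it at x = +/-30 mm. Origin: centre of its underside, z up. Stands loose on the shelf, to the right of the tray, with the vial up. It may be seated either way round; fully home, its underside lies flat on the tray's floor, its x along the tray's x.
- beating_block: Bystander: plain wooden tile beating block without holes or vial, 100 x 46 x 32 mm, origin at the centre of its underside. It and the level block may stand in either of two places.
- drill: Bystander: yellow battery tile drill with a rubber push button lying on its side, about 240 x 200 x 66 mm, origin on the shelf under the motor; at the far edge.
- spare_tile: Bystander: the other cream marble hexagon tile, 80 mm across the flats, 10 mm thick, on the shelf behind the blocks; origin at the centre of its underside.
- trowel: Bystander: V-notched steel trowel with a cork grip, 240 (x) x 110 x 65 mm, lying blade down at the left; origin at the centre of its underside.
- jar: Bystander: pale translucent plastic jar with a white lid, 52 mm wide, 75 mm tall, beyond the work; origin at the centre of its underside.
- mallet: Bystander: mallet with a wooden handle, 280 mm long (x), lying at the right.
There are look-alikes about, which are no part of the job. Of the things that look like the level_block, take the one that is nearest to the robot's base at the start. What is shaped like the tray_tile but pink is not meant.

How it is judged:
By the outcome, as a careful person would: the job done as asked, in the order asked, and still so for the second after the job is handed in, while the arm keeps its last pose, push and grip.
It also fails if it takes over 54 s, if anything falls off the work surface, if the arm or the gripper's body presses on something with over 40 N, if the wrist force passes 120 N, or if a joint passes its speed limit or range.

## Working session

There is one attempt and no reset: what is moved stays moved. The work goes in short steps, Python scripts to look and compute and a tool call to move; the robot and the scene stay as the last step left them, time stands still between calls to the robot, and variables do not carry over. Pictures are saved under pics/ and viewed, about 8 in all and at most 12, crops included, and the job is handed in when it is done.

Besides the shell and the picture viewer there is one more tool, called after "Call:" in YAML: its name, and indented under it one key for each argument. jog_arm: Moves the arm, as the interface text tells. Shift numbers are shares of 20 cm and turn numbers shares of 180 degrees, none past 1 either way. Its arguments: {"type":"object","properties":{"plan":{"type":"array","items":{"type":"object","properties":{"x":{"type":"number","minimum":-1,"maximum":1},"y":{"type":"number","minimum":-1,"maximum":1},"z":{"type":"number","minimum":-1,"maximum":1},"wx":{"type":"number","minimum":-1,"maximum":1},"wy":{"type":"number","minimum":-1,"maximum":1},"wz":{"type":"number","minimum":-1,"maximum":1}}}},"hand":{"type":"number"},"grip_force":{"type":"number"}},"required":["plan"]}

```bash
ls; mkdir -p pics; python3 - <<'E'
from station import monitor, cams, bot, finder
import cv2, numpy as np
o=monitor.get_obs(); print({k:np.round(v,3) for k,v in o.items()}, bot.grasp_offset)
ims=[]
for c in ("top","side"):
    im=cams.read_camera(c); cv2.imwrite(f"pics/{c}0.png",im[...,::-1])
    for n in ("level_block","crossbar","peg_seat","tray","tray_tile","tile_bay","beating_block"):
        print(c,n,[(np.round(d["location"],1).tolist(),round(d["confidence"],2)) for d in finder.place_of(c,n)][:4])
    k=cams.get_calibration(c); print(k["fx"],k["cx"],k["cy"],np.round(k["extrinsics"],3).tolist())
print(monitor.get_obs()["t"])
E
```

```text
pics
{'t': np.float64(0.0), 'q': array([-1.361,  0.478,  0.022,  1.556, -0.012,  1.109, -0.083]), 'joint_vel': array([-0.   ,  0.   , -0.003, -0.   ,  0.   , -0.002,  0.001]), 'joint_torque': array([-0.0000e+00, -5.9645e+01,  1.6080e+00, -2.8119e+01,  1.3000e-02,
        9.0000e-03,  0.0000e+00]), 'eef_pos': array([0.211, 0.641, 0.195]), 'tool_rot': array([-0.   ,  0.158,  0.987, -0.001]), 'contact_force': array([ 0.26 , -0.126,  0.174]), 'torque': array([ 0.012,  0.015, -0.033]), 'gripper_width': np.float64(0.999)} 0.0187
top level_block [([390.1, 193.4], 0.89), ([420.8, 160.2], 0.56)]
top crossbar [([226.0, 212.9], 0.94), ([211.8, 140.4], 0.27)]
top peg_seat [([263.3, 231.7], 0.8)]
top tray [([235.7, 219.6], 0.75), ([118.2, 188.5], 0.52)]
top tray_tile [([205.9, 212.1], 0.87), ([210.1, 287.6], 0.72), ([449.4, 253.9], 0.41)]
top tile_bay [([205.3, 213.4], 0.93), ([212.8, 139.7], 0.21)]
top beating_block [([379.8, 261.0], 0.73), ([448.7, 250.1], 0.62)]
413.6602860246669 278.22705888427174 203.8257219208047 [[0.063, -0.998, 0.003, -0.042], [-0.976, -0.062, -0.21, 0.556], [0.21, 0.011, -0.978, 1.015], [0.0, 0.0, 0.0, 1.0]]
side level_block [([136.7, 276.5], 0.65)]
side crossbar [([243.1, 221.9], 0.64)]
side peg_seat [([269.4, 248.7], 0.91)]
side tray [([241.3, 252.2], 0.81)]
side tray_tile [([217.6, 258.1], 0.83), ([257.7, 290.0], 0.82)]
side tile_bay [([218.2, 255.9], 0.91)]
side beating_block []
533.9461134779857 273.0740882491239 209.16887378130238 [[-0.507, -0.862, -0.005, 0.264], [-0.503, 0.3, -0.81, 0.364], [0.7, -0.409, -0.586, 1.383], [0.0, 0.0, 0.0, 1.0]]
0.8
```

View pics/top0.png

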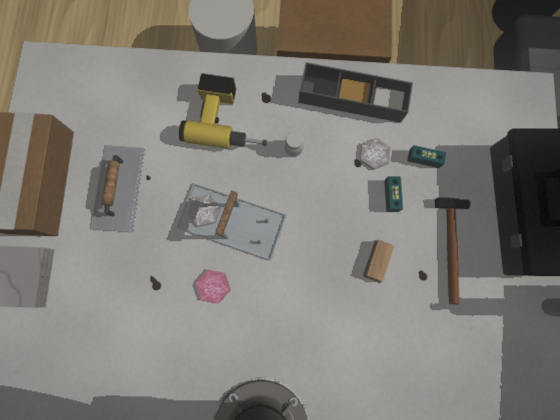

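View pics/side0.png

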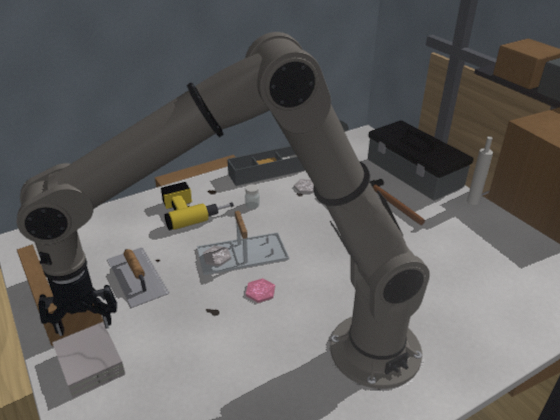

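```bash
cat > h.py <<'E'
import numpy as np, cv2
from station import monitor, cams, bot, finder
from scipy.spatial.transform import Rotation as Ro
def px2w(cal,p,z):
    E=np.array(cal["extrinsics"]); R,t=E[:3,:3],E[:3,3]
    d=R.T@np.array([(p[0]-cal["cx"])/cal["fx"],(p[1]-cal["cy"])/cal["fy"],1]); c=-R.T@t
    return c+d*(z-c[2])/d[2]
def w2px(cal,P):
    E=np.array(cal["extrinsics"]); q=(E[:3,:3]@np.atleast_2d(P).T).T+E[:3,3]
    return np.c_[q[:,0]/q[:,2]*cal["fx"]+cal["cx"],q[:,1]/q[:,2]*cal["fy"]+cal["cy"]]
def pose():
    o=monitor.get_obs(); w,x,y,z=o["tool_rot"]; return np.array(o["eef_pos"]),Ro.from_quat([x,y,z,w]).as_matrix(),o
def move(target,yaw):
    """jog numbers for TCP target, tool down, tool y axis at world angle yaw (or +pi)"""
    p,R,o=pose(); best=None
    for a in (yaw,yaw+np.pi):
        Y=np.array([np.cos(a),np.sin(a),0]); Z=np.array([0,0,-1.]); T=np.c_[np.cross(Y,Z),Y,Z]
        w=Ro.from_matrix(R.T@T).as_rotvec()
        if best is None or np.linalg.norm(w)<np.linalg.norm(best): best=w
    print("t",round(o["t"],2),"eef",p.round(4),"shift",(R.T@(np.array(target)-p)/.2).round(4),"turn",(best/np.pi).round(4))
E
python3 - <<'E'
from h import *
im=cv2.imread("pics/top0.png")
a=cv2.resize(im[165:275,165:300],None,fx=4,fy=4,interpolation=cv2.INTER_CUBIC)
b=cv2.resize(im[165:225,360:420],None,fx=4,fy=4,interpolation=cv2.INTER_CUBIC)
c=np.zeros((440,790,3),np.uint8); c[:440,:540]=a; c[:240,545:785]=b; cv2.imwrite("pics/crop0.png",c)
k=cams.get_calibration("top"); kw=cams.get_calibration("wrist"); E=np.array(kw["extrinsics"])
p,R,o=pose(); c=-E[:3,:3].T@E[:3,3]; print("cam in tool",(R.T@(c-p)).round(3)); print("cam axes in tool\n",(E[:3,:3]@R).round(2),kw["fx"],kw["cx"],kw["cy"])
for n,px,z in (("block",(390.1,193.4),0),("block2",(420.8,160.2),0),("bar",(226,212.9),.118),("seat",(263.3,231.7),.004),("bay",(205.3,213.4),.004),("tray",(235.7,219.6),0)): print(n,px2w(k,px,z).round(3))
E
```

```text
cam in tool [ 0.065 -0.001 -0.177]
cam axes in tool
 [[ 0.    1.   -0.  ]
 [-0.97 -0.   -0.26]
 [-0.26  0.    0.97]] 301.5171597003036 278.91446333069644 208.92505225374362
block [ 0.619 -0.312  0.   ]
block2 [ 0.72  -0.397  0.   ]
bar [0.514 0.119 0.118]
seat [0.49  0.03  0.004]
bay [0.53  0.191 0.004]
tray [0.519 0.107 0.   ]
```

View pics/crop0.png

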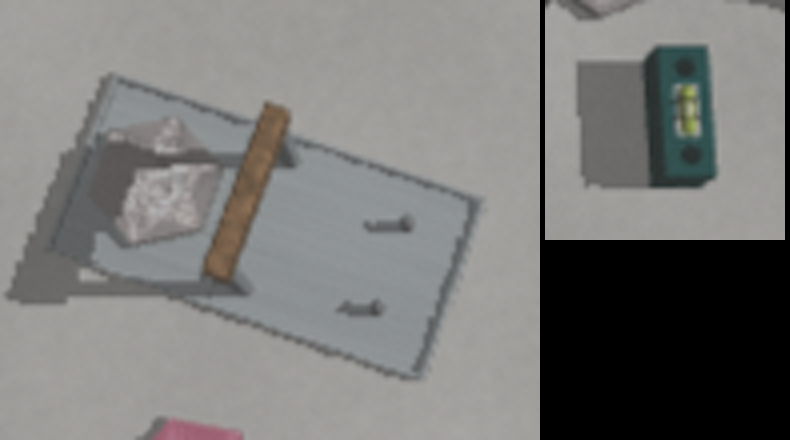

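Call:
jog_arm:
  plan:
    - {"x":-0.3,"y":-0.3,"z":-0.1}
    - {"x":-0.6,"y":-0.6,"z":-0.2}
    - {"x":-0.8,"y":-0.8,"z":-0.2}
    - {"x":-1,"y":-1,"z":-0.2}
    - {"x":-1,"y":-1,"z":-0.2}
    - {"x":-1,"y":-1,"z":-0.2}
    - {"x":-1,"y":-1,"z":-0.2}

```text
invalid input at $.plan[0]: expected keys x, y, z, wx, wy, wz
```

Call:
jog_arm:
  plan:
    - {"x":-1,"y":-1}
    - {"x":-1,"y":-1}
    - {"x":-1,"y":-1}
    - {"x":-1,"y":-1}
    - {"x":-1,"y":-1}
    - {"x":-1,"y":-1}
    - {"x":-1,"y":-1}

```text
invalid input at $.plan[0]: expected keys x, y, z, wx, wy, wz
```

```bash
python3 - <<'E'
from h import *
k=cams.get_calibration("top")
d=px2w(k,(360+125.3/4+10,165+65/4),.04)
A=px2w(k,(360+(685-545)/4,165+65/4),.04);B=px2w(k,(360+(691-545)/4,165+153/4),.04)
C=(A+B)/2; yaw=np.arctan2(*(A-B)[[1,0]]); print(C,yaw,np.linalg.norm(A-B))
move([C[0],C[1],.22],yaw+np.pi/2)
E
```

```text
[ 0.61289245 -0.31594675  0.04      ] 0.06994042718171677 0.06023331385046287
t 0.8 eef [0.2109 0.6412 0.1959] shift [-3.4046 -3.9183 -0.1206] turn [ 0.     -0.     -0.1234]
```

Call:
jog_arm:
  plan:
    - {"x":-0.3,"y":-0.3,"z":-0.1,"wx":0,"wy":0,"wz":0}
    - {"x":-0.6,"y":-0.6,"z":-0.2,"wx":0,"wy":0,"wz":0}
    - {"x":-1,"y":-1,"z":-0.2,"wx":0,"wy":0,"wz":0}
    - {"x":-1,"y":-1,"z":-0.2,"wx":0,"wy":0,"wz":0}
    - {"x":-1,"y":-1,"z":-0.2,"wx":0,"wy":0,"wz":0}
    - {"x":-1,"y":-1,"z":-0.2,"wx":0,"wy":0,"wz":0}
    - {"x":-1,"y":-1,"z":-0.2,"wx":0,"wy":0,"wz":0}
    - {"x":-1,"y":-1,"z":-0.2,"wx":0,"wy":0,"wz":0}

```text
t: 1.47
eef_pos: [0.3433, 0.3815, 0.2371]
tool_rot: [0.001, 0.163, 0.987, -0.0]
contact_force: [0.3, -0.1, -0.2]
gripper_width: 1.003
```

Call:
jog_arm:
  plan:
    - {"x":-1,"y":-1,"z":0,"wx":0,"wy":0,"wz":0}
    - {"x":-1,"y":-1,"z":0,"wx":0,"wy":0,"wz":0}
    - {"x":-1,"y":-1,"z":0,"wx":0,"wy":0,"wz":0}
    - {"x":-1,"y":-1,"z":0,"wx":0,"wy":0,"wz":0}
    - {"x":-1,"y":-1,"z":0,"wx":0,"wy":0,"wz":0}
    - {"x":-1,"y":-1,"z":0,"wx":0,"wy":0,"wz":0}
    - {"x":-1,"y":-1,"z":0,"wx":0,"wy":0,"wz":0}

```text
t: 2.05
eef_pos: [0.4688, 0.126, 0.2381]
tool_rot: [0.002, 0.163, 0.987, -0.0]
contact_force: [0.5, 0.6, -0.6]
gripper_width: 1.005
```

```bash
python3 - <<'E'
from h import *
move([.613,-.316,.22],np.pi/2+.07)
E
```

```text
t 2.05 eef [0.4688 0.126  0.2381] shift [-1.3947 -1.8598  0.0947] turn [-1.000e-04  1.100e-03 -1.268e-01]
```

```bash
python3 - <<'E'
from h import *
k=cams.get_calibration("wrist"); im=cams.read_camera("wrist"); cv2.imwrite("pics/w1.png",im[...,::-1]); np.save("w1.npy",k)
for n,z in (("crossbar",.118),("peg_seat",.004),("tile_bay",.004)):
    for d in finder.place_of("wrist",n)[:2]: print(n,np.round(d["location"],1),round(d["confidence"],2),px2w(k,d["location"],z).round(4))
E
```

```text
crossbar [285.1 238. ] 0.91 [0.5151 0.1163 0.118 ]
peg_seat [219.  213.8] 0.64 [0.4918 0.0277 0.004 ]
tile_bay [287.5 241.3] 0.29 [0.5627 0.1066 0.004 ]
```

Call:
jog_arm:
  plan:
    - {"x":-0.7,"y":-1,"z":0,"wx":0,"wy":0,"wz":-0.03}
    - {"x":-0.7,"y":-1,"z":0,"wx":0,"wy":0,"wz":-0.06}
    - {"x":-0.7,"y":-1,"z":0,"wx":0,"wy":0,"wz":-0.1}
    - {"x":-0.7,"y":-1,"z":0,"wx":0,"wy":0,"wz":-0.127}
    - {"x":-0.7,"y":-1,"z":0,"wx":0,"wy":0,"wz":-0.127}
    - {"x":-0.7,"y":-1,"z":0,"wx":0,"wy":0,"wz":-0.127}
    - {"x":-0.7,"y":-1,"z":0,"wx":0,"wy":0,"wz":-0.127}

```text
t: 2.83
eef_pos: [0.5368, -0.1133, 0.2387]
tool_rot: [0.002, -0.031, 1.0, -0.002]
contact_force: [-0.5, 0.3, 0.5]
gripper_width: 1.003
```

```bash
python3 - <<'E'
from h import *
move([.575,-.316,.2],np.pi/2+.07)
E
```

```text
t 2.83 eef [ 0.5368 -0.1133  0.2387] shift [-0.127  -1.0227  0.1986] turn [-0.0014  0.0012 -0.0025]
```

View pics/w1.png

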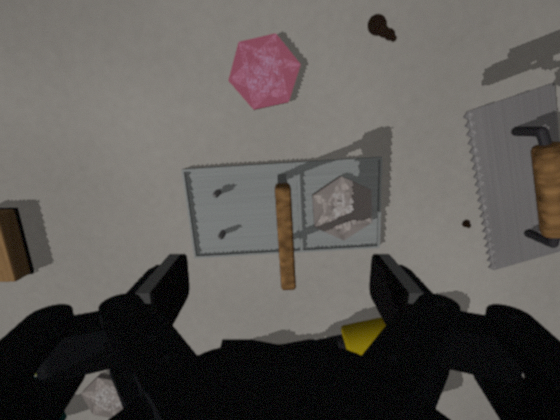

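Call:
jog_arm:
  plan:
    - {"x":-0.2,"y":-0.5,"z":0.1,"wx":0,"wy":0,"wz":0}
    - {"x":-0.32,"y":-1,"z":0.2,"wx":0,"wy":0,"wz":0}
    - {"x":-0.32,"y":-1,"z":0.2,"wx":0,"wy":0,"wz":0}
    - {"x":-0.32,"y":-1,"z":0.2,"wx":0,"wy":0,"wz":0}
    - {"x":-0.32,"y":-1,"z":0.2,"wx":0,"wy":0,"wz":0}
    - {"x":-0.32,"y":-1,"z":0.2,"wx":0,"wy":0,"wz":0}
    - {"x":-0.32,"y":-1,"z":0.2,"wx":0,"wy":0,"wz":0}
    - {"x":-0.32,"y":-1,"z":0.2,"wx":0,"wy":0,"wz":0}

```text
t: 3.5
eef_pos: [0.6138, -0.3072, 0.1989]
tool_rot: [0.001, -0.032, 0.999, -0.001]
contact_force: [0.3, 0.4, 0.0]
gripper_width: 0.998
```

```bash
python3 - <<'E'
from h import *
k=cams.get_calibration("wrist"); im=cams.read_camera("wrist"); b=np.ascontiguousarray(im[...,::-1]); np.save("w2.npy",k)
for d in finder.place_of("wrist","level_block")[:2]: print(np.round(d["location"],1),round(d["confidence"],2),px2w(k,d["location"],0).round(4))
c=w2px(k,[.613,-.316,.02])[0]; x0,y0=np.clip((c-[80,75]).astype(int),0,None); print(x0,y0)
cv2.imwrite("pics/w2.png",cv2.resize(b[y0:y0+150,x0:x0+160],None,fx=4,fy=4,interpolation=cv2.INTER_CUBIC))
print(pose()[0])
E
```

```text
[200.8 258.1] 0.68 [ 0.7257 -0.4075  0.    ]
[275.2 181.3] 0.65 [ 0.6144 -0.3134  0.    ]
192 107
[ 0.61409436 -0.30585406  0.19980086]
```

View pics/w2.png

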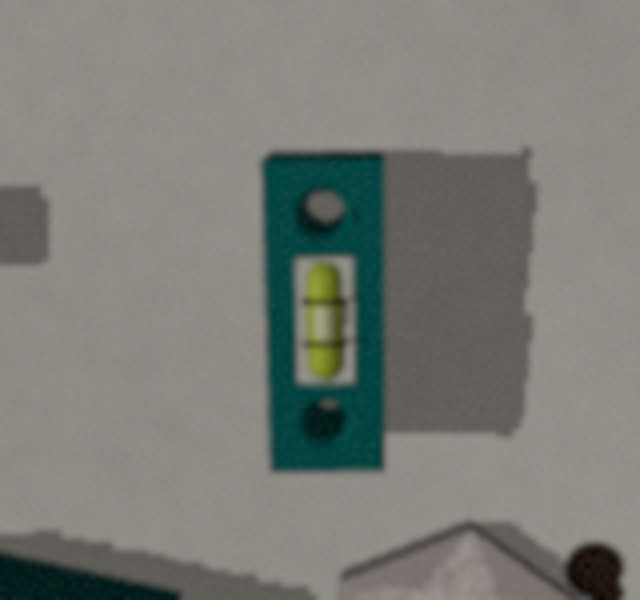

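```bash
python3 - <<'E'
from h import *
k=np.load("w2.npy",allow_pickle=True).item()
f=lambda u,v:px2w(k,(192+u/4,107+v/4),.04)
P=np.array([f(265,155),f(384,155),f(383,468),f(272,468)]);H=[f(322,210),f(322,418)]
print(P.round(4).tolist(),P.mean(0).round(4),np.mean(H,0).round(4))
d=(P[3]+P[2]-P[0]-P[1]); h=H[1]-H[0]; print(np.arctan2(d[1],d[0]),np.arctan2(h[1],h[0]),np.linalg.norm(d)/2,np.linalg.norm(h),np.linalg.norm(P[1]-P[0]))
yaw=np.arctan2(d[1],d[0]); C=P.mean(0); move([C[0],C[1],.011],yaw+np.pi/2)
E
```

```text
[[0.5693, -0.3341, 0.04], [0.5673, -0.3016, 0.04], [0.6569, -0.2955, 0.04], [0.659, -0.3279, 0.04]] [ 0.6131 -0.3148  0.04  ] [ 0.613  -0.3159  0.04  ]
0.06828154185981326 0.057962247339579366 0.0898259398222617 0.059719895757246115 0.03251449722788914
t 3.6 eef [ 0.6141 -0.3059  0.1998] shift [ 0.0117 -0.0417  0.9441] turn [-0.0008  0.0013 -0.0009]
```

Call:
jog_arm:
  plan:
    - {"x":0.008,"y":-0.045,"z":0.15,"wx":-0.001,"wy":0.001,"wz":0}
    - {"x":0.008,"y":-0.045,"z":0.3,"wx":-0.001,"wy":0.001,"wz":0}
    - {"x":0.008,"y":-0.045,"z":0.5,"wx":-0.001,"wy":0.001,"wz":0}
    - {"x":0.008,"y":-0.045,"z":0.65,"wx":-0.001,"wy":0.001,"wz":0}
    - {"x":0.008,"y":-0.045,"z":0.8,"wx":-0.001,"wy":0.001,"wz":0}
    - {"x":0.008,"y":-0.045,"z":0.9,"wx":-0.001,"wy":0.001,"wz":0}
    - {"x":0.008,"y":-0.045,"z":0.944,"wx":-0.001,"wy":0.001,"wz":0}
    - {"x":0.008,"y":-0.045,"z":0.944,"wx":-0.001,"wy":0.001,"wz":0}
    - {"x":0.008,"y":-0.045,"z":0.944,"wx":-0.001,"wy":0.001,"wz":0}

```text
t: 4.35
eef_pos: [0.6149, -0.3143, 0.0121]
tool_rot: [0.001, -0.033, 0.999, 0.0]
contact_force: [0.2, -1.5, 1.6]
gripper_width: 0.996
```

```bash
python3 - <<'E'
from h import *
move([.613,-.3155,.011],.067+np.pi/2)
E
```

```text
t 4.35 eef [ 0.6149 -0.3143  0.0121] shift [ 0.0097 -0.0051  0.0056] turn [ 0.0002  0.0007 -0.    ]
```

Close on the block, then lift and head to the tray.

Call:
jog_arm:
  plan:
    - {"x":0.01,"y":-0.005,"z":0,"wx":0,"wy":0.0007,"wz":0}
    - {"x":0.01,"y":-0.005,"z":0,"wx":0,"wy":0.0007,"wz":0}
    - {"x":0.01,"y":-0.005,"z":0,"wx":0,"wy":0.0007,"wz":0}
    - {"x":0.01,"y":-0.005,"z":0,"wx":0,"wy":0.0007,"wz":0}
    - {"x":0.01,"y":-0.005,"z":0,"wx":0,"wy":0.0007,"wz":0}
    - {"x":0.01,"y":-0.005,"z":0,"wx":0,"wy":0.0007,"wz":0}
    - {"x":0.01,"y":-0.005,"z":0,"wx":0,"wy":0.0007,"wz":0}
    - {"x":0.01,"y":-0.005,"z":0,"wx":0,"wy":0.0007,"wz":0}
    - {"x":0.01,"y":-0.005,"z":0,"wx":0,"wy":0.0007,"wz":0}
    - {"x":0.01,"y":-0.005,"z":0,"wx":0,"wy":0.0007,"wz":0}
  hand: -1
  grip_force: 40

```text
t: 5.18
eef_pos: [0.6129, -0.3154, 0.012]
tool_rot: [-0.0, -0.034, 0.999, 0.0]
contact_force: [0.2, 1.6, 0.4]
gripper_width: 0.003
```

```bash
python3 - <<'E'
from h import *
move([.613,-.3155,.17],.067+np.pi/2)
E
```

```text
t 5.18 eef [ 0.6129 -0.3154  0.012 ] shift [-3.000e-04  2.000e-04 -7.899e-01] turn [ 0.0002 -0.0001  0.    ]
```

```bash
python3 - <<'E'
from h import *
k=cams.get_calibration("wrist"); im=cams.read_camera("wrist"); t=cams.read_camera("top")
b=np.zeros((420,790,3),np.uint8); b[:,:560]=im; b[:230,560:]=cv2.resize(t[150:265,345:460],(230,230)); b=b[...,::-1]
cv2.imwrite("pics/w3.png",b)
for c in ("top","wrist"):print(finder.place_of(c,"level_block"))
E
```

```text
[{'location': [420.2, 158.5], 'confidence': 0.39}, {'location': [447.5, 251.8], 'confidence': 0.17}]
[{'location': [278.4, 230.2], 'confidence': 0.97}]
```

View pics/w3.png

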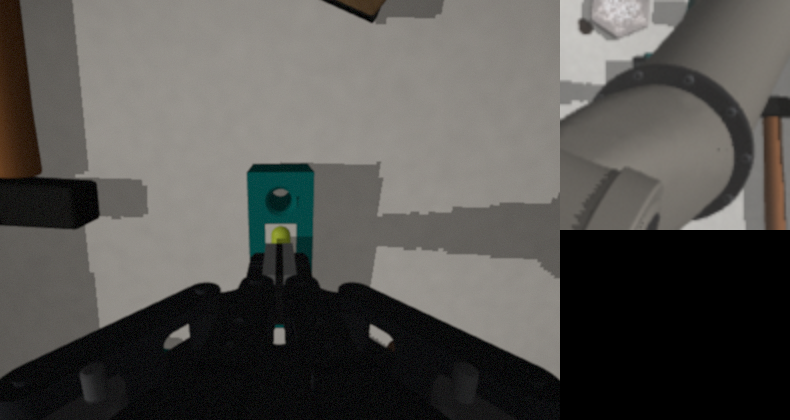

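```bash
python3 - <<'E'
from h import *
k=cams.get_calibration("side"); Y=np.array([.312,.95,0]);p=np.array([.2109,.6412,.1959])
for h in (0,.013,.03,.047): print(h,w2px(k,[p+.0425*Y+[0,0,h],p-.0425*Y+[0,0,h]]).round(0).tolist())
im=cv2.imread("pics/side0.png"); im2=cams.read_camera("side")[...,::-1]
a=cv2.resize(im[250:350,20:140],None,fx=3,fy=3); b=cv2.resize(np.ascontiguousarray(im2[200:340,60:220]),None,fx=2.5,fy=2.5)
c=np.zeros((360,790,3),np.uint8); c[:300,:360]=a; c[:350,370:770]=b; cv2.imwrite("pics/s1.png",c)
pp=pose()[0]; print(w2px(k,[pp,pp+[0,0,.03],[.613,-.3155,.04]]).round(0))
E
```

```text
0 [[69.0, 347.0], [110.0, 341.0]]
0.013 [[68.0, 343.0], [109.0, 337.0]]
0.03 [[66.0, 338.0], [107.0, 331.0]]
0.047 [[64.0, 333.0], [106.0, 326.0]]
[[335. 196.]
 [336. 189.]
 [336. 189.]]
```

View pics/s1.png

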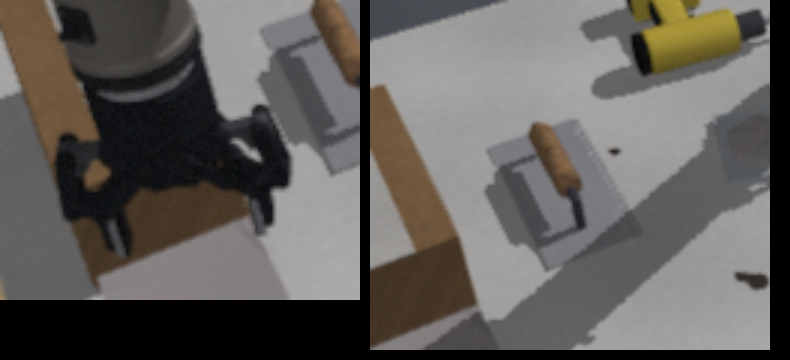

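Call:
jog_arm:
  plan:
    - {"x":0,"y":0,"z":-0.1,"wx":0,"wy":0,"wz":0}
    - {"x":0,"y":0,"z":-0.1,"wx":0,"wy":0,"wz":0}
    - {"x":0,"y":0,"z":-0.1,"wx":0,"wy":0,"wz":0}
    - {"x":0,"y":0,"z":-0.1,"wx":0,"wy":0,"wz":0}
    - {"x":0,"y":0,"z":-0.1,"wx":0,"wy":0,"wz":0}
    - {"x":0,"y":0,"z":-0.1,"wx":0,"wy":0,"wz":0}
    - {"x":0,"y":0,"z":-0.1,"wx":0,"wy":0,"wz":0}
    - {"x":0,"y":0,"z":-0.1,"wx":0,"wy":0,"wz":0}
    - {"x":0,"y":0,"z":-0.1,"wx":0,"wy":0,"wz":0}
    - {"x":0,"y":0,"z":-0.1,"wx":0,"wy":0,"wz":0}
    - {"x":0,"y":0,"z":-0.1,"wx":0,"wy":0,"wz":0}
  hand: 1

```text
t: 6.35
eef_pos: [0.613, -0.3155, 0.0321]
tool_rot: [-0.0, -0.034, 0.999, 0.0]
contact_force: [0.6, 0.2, 0.6]
gripper_width: 0.999
```

```bash
python3 - <<'E'
from h import *
k=cams.get_calibration("wrist"); im=cams.read_camera("wrist"); b=np.ascontiguousarray(im[...,::-1])
for d in finder.place_of("wrist","level_block")[:2]: print(np.round(d["location"],1),round(d["confidence"],2),px2w(k,d["location"],0).round(4))
cv2.imwrite("pics/w4.png",b); np.save("w4.npy",k)
move([.613,-.3155,-.024],.067+np.pi/2)
E
```

```text
t 6.45 eef [ 0.613  -0.3155  0.0321] shift [-0.     -0.0003  0.2805] turn [0.0002 0.     0.    ]
```

View pics/w4.png

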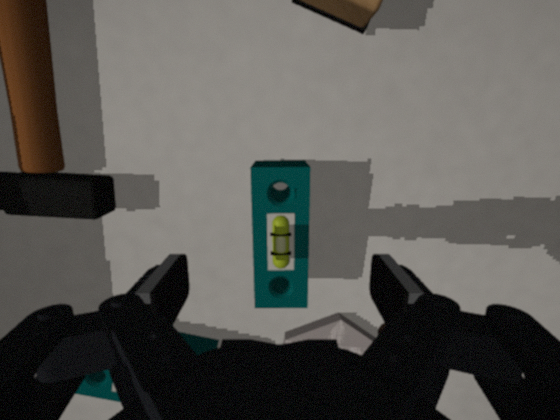

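Call:
jog_arm:
  plan:
    - {"x":0,"y":0,"z":0.1,"wx":0,"wy":0,"wz":0}
    - {"x":0,"y":0,"z":0.2,"wx":0,"wy":0,"wz":0}
    - {"x":0,"y":0,"z":0.28,"wx":0,"wy":0,"wz":0}
    - {"x":0,"y":0,"z":0.28,"wx":0,"wy":0,"wz":0}
    - {"x":0,"y":0,"z":0.28,"wx":0,"wy":0,"wz":0}

```text
t: 6.87
eef_pos: [0.6122, -0.3151, -0.0248]
tool_rot: [-0.001, -0.034, 0.999, 0.001]
contact_force: [0.2, -0.7, 0.5]
gripper_width: 1.0
```

Call:
jog_arm:
  plan:
    - {"x":0,"y":0,"z":0,"wx":0,"wy":0,"wz":0}
    - {"x":0,"y":0,"z":0,"wx":0,"wy":0,"wz":0}
    - {"x":0,"y":0,"z":0,"wx":0,"wy":0,"wz":0}
    - {"x":0,"y":0,"z":0,"wx":0,"wy":0,"wz":0}
    - {"x":0,"y":0,"z":0,"wx":0,"wy":0,"wz":0}
    - {"x":0,"y":0,"z":0,"wx":0,"wy":0,"wz":0}
    - {"x":0,"y":0,"z":0,"wx":0,"wy":0,"wz":0}
    - {"x":0,"y":0,"z":0,"wx":0,"wy":0,"wz":0}
  hand: -1
  grip_force: 40

```text
t: 7.53
eef_pos: [0.6128, -0.3155, -0.0239]
tool_rot: [-0.0, -0.033, 0.999, 0.0]
contact_force: [-1.0, 0.4, 6.5]
gripper_width: 0.396
```

```bash
python3 - <<'E'
from h import *
yaw=np.arctan2(.0886,.0233); move([.4911,.029,.15],yaw)
E
```

```text
t 7.53 eef [ 0.6128 -0.3155 -0.0239] shift [ 0.4926  1.7601 -0.8675] turn [ 0.0003 -0.0003  0.1032]
```

Call:
jog_arm:
  plan:
    - {"x":0,"y":0,"z":-0.1,"wx":0,"wy":0,"wz":0}
    - {"x":0,"y":0,"z":-0.25,"wx":0,"wy":0,"wz":0}
    - {"x":0,"y":0,"z":-0.4,"wx":0,"wy":0,"wz":0}
    - {"x":0,"y":0.1,"z":-0.5,"wx":0,"wy":0,"wz":0}
    - {"x":0.05,"y":0.25,"z":-0.6,"wx":0,"wy":0,"wz":0.02}
    - {"x":0.1,"y":0.4,"z":-0.6,"wx":0,"wy":0,"wz":0.04}
    - {"x":0.15,"y":0.55,"z":-0.6,"wx":0,"wy":0,"wz":0.06}
    - {"x":0.2,"y":0.7,"z":-0.6,"wx":0,"wy":0,"wz":0.08}
    - {"x":0.25,"y":0.8,"z":-0.6,"wx":0,"wy":0,"wz":0.103}
    - {"x":0.25,"y":0.9,"z":-0.6,"wx":0,"wy":0,"wz":0.103}
    - {"x":0.25,"y":0.9,"z":-0.6,"wx":0,"wy":0,"wz":0.103}
    - {"x":0.25,"y":0.9,"z":-0.6,"wx":0,"wy":0,"wz":0.103}

```text
t: 8.53
eef_pos: [0.5508, -0.1376, 0.0961]
tool_rot: [-0.001, 0.126, 0.992, 0.001]
contact_force: [0.2, -0.3, -1.1]
gripper_width: 0.391
```

```bash
python3 - <<'E'
from h import *
yaw=np.arctan2(.0886,.0233); move([.4911,.029,.1],yaw); print(pose()[2]["gripper_width"])
E
```

```text
t 8.53 eef [ 0.5508 -0.1376  0.0961] shift [ 0.498   0.7317 -0.018 ] turn [ 0.0004 -0.0005  0.0012]
0.3905280230906534
```

Call:
jog_arm:
  plan:
    - {"x":0.15,"y":0.15,"z":0,"wx":0,"wy":0,"wz":0}
    - {"x":0.3,"y":0.3,"z":0,"wx":0,"wy":0,"wz":0}
    - {"x":0.4,"y":0.35,"z":0,"wx":0,"wy":0,"wz":0}
    - {"x":0.5,"y":0.38,"z":0,"wx":0,"wy":0,"wz":0}
    - {"x":0.5,"y":0.38,"z":0,"wx":0,"wy":0,"wz":0}
    - {"x":0.5,"y":0.38,"z":0,"wx":0,"wy":0,"wz":0}
    - {"x":0.5,"y":0.38,"z":0,"wx":0,"wy":0,"wz":0}

```text
t: 9.12
eef_pos: [0.4741, -0.0402, 0.0967]
tool_rot: [0.0, 0.127, 0.992, 0.0]
contact_force: [0.5, 0.6, -1.4]
gripper_width: 0.392
```

```bash
python3 - <<'E'
from h import *
k=cams.get_calibration("wrist"); im=cams.read_camera("wrist"); b=np.ascontiguousarray(im[...,::-1])
np.save("w5.npy",k)
for n,z in (("crossbar",.118),("peg_seat",.004)):
    for d in finder.place_of("wrist",n)[:2]: print(n,np.round(d["location"],1),round(d["confidence"],2),px2w(k,d["location"],z).round(4))
b[300:420,:]=cv2.imread("pics/w1.png")[150:270,:]
cv2.imwrite("pics/w5.png",cv2.resize(b[80:420,140:540],None,fx=2,fy=2,interpolation=cv2.INTER_CUBIC)[:600])
print(pose()[0])
p,R,_=pose(); print(w2px(k,[p+R@np.array([s*.03,0,-.032-.033+.004]) for s in (1,-1)]))
E
```

```text
peg_seat [358.5 199.1] 0.69 [0.4906 0.0303 0.004 ]
[ 0.47407589 -0.04019717  0.09648393]
[[281.32763496 217.60086212]
 [280.98794302 344.01954942]]
```

View pics/w5.png

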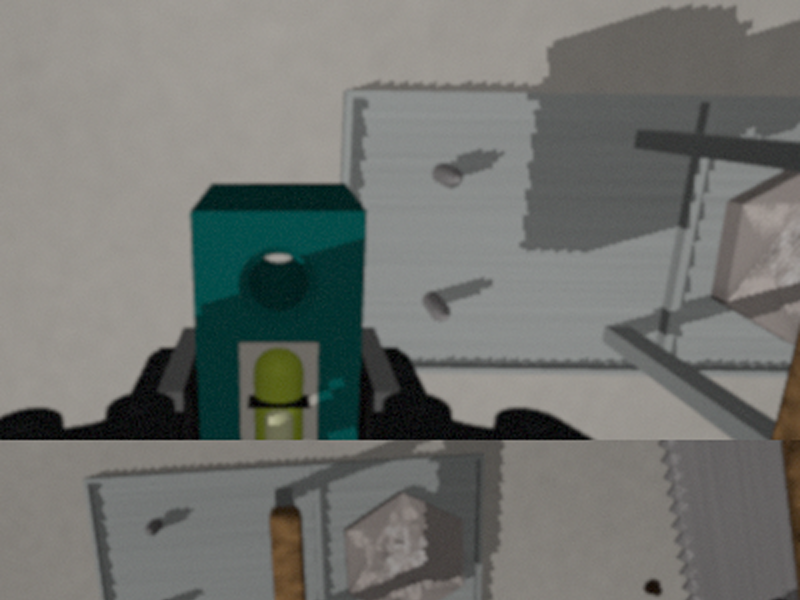

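```bash
python3 - <<'E'
from h import *
k=np.load("w5.npy",allow_pickle=True).item(); f=lambda u,v,z:px2w(k,(140+u/2,80+v/2),z)
U=[f(443,175,.004),f(459,182,.028)];L=[f(434,302,.004),f(446,316,.028)]
for a,b in zip(U,L): print("peg mid",((a+b)/2).round(4),"dist",np.linalg.norm(a-b).round(4),"yaw x",np.arctan2(*(b-a)[[1,0]]).round(4))
p,R,o=pose(); zt=p[2]+.064
for n,q in (("hole",(276,281)),("edgeL",(192,210)),("edgeR",(365,210))):
    print(n,(R.T@(f(*q,zt)-p)).round(4))
print(np.arctan2(-.0233,.0886), "tool yaw x", np.arctan2(-R[1,0],-R[0,0]))
M=(U[0]+L[0]+U[1]+L[1])/4
E
```

```text
peg mid [0.4917 0.0308 0.004 ] dist 0.06 yaw x -0.2548
peg mid [0.4906 0.0306 0.028 ] dist 0.0582 yaw x -0.2738
hole [ 0.0297 -0.0013 -0.064 ]
edgeL [ 0.0439 -0.0174 -0.064 ]
edgeR [ 0.0439  0.0157 -0.064 ]
-0.25715703904619175 tool yaw x -0.25525395052889654
```

```bash
python3 - <<'E'
from h import *
move([.4912,.031,.012],-.256+np.pi/2)
E
```

```text
t 9.27 eef [ 0.4741 -0.0402  0.0965] shift [0.0068 0.3658 0.4227] turn [ 0.0002 -0.0002  0.0002]
```

Call:
jog_arm:
  plan:
    - {"x":0.007,"y":0.15,"z":0,"wx":0,"wy":0,"wz":0}
    - {"x":0.007,"y":0.3,"z":0,"wx":0,"wy":0,"wz":0}
    - {"x":0.007,"y":0.366,"z":0.1,"wx":0,"wy":0,"wz":0}
    - {"x":0.007,"y":0.366,"z":0.2,"wx":0,"wy":0,"wz":0}
    - {"x":0.007,"y":0.366,"z":0.3,"wx":0,"wy":0,"wz":0}
    - {"x":0.007,"y":0.366,"z":0.37,"wx":0,"wy":0,"wz":0}
    - {"x":0.007,"y":0.366,"z":0.38,"wx":0,"wy":0,"wz":0}
    - {"x":0.007,"y":0.366,"z":0.38,"wx":0,"wy":0,"wz":0}
    - {"x":0.007,"y":0.366,"z":0.38,"wx":0,"wy":0,"wz":0}

```text
t: 10.02
eef_pos: [0.492, 0.0304, 0.021]
tool_rot: [0.0, 0.128, 0.992, 0.0]
contact_force: [0.2, -0.7, -1.5]
gripper_width: 0.39
```

```bash
python3 - <<'E'
from h import *
im=cams.read_camera("wrist"); b=np.ascontiguousarray(im[...,::-1])
t=cams.read_camera("top"); 
c=np.zeros((560,790,3),np.uint8); c[:560,:520]=cv2.resize(b[130:270,210:340],None,fx=4,fy=4,interpolation=cv2.INTER_CUBIC)
c[:260,525:785]=cv2.resize(t[170:275,180:285,::-1],(260,260)); cv2.imwrite("pics/w6.png",c)
move([.4912,.031,-.02],-.256+np.pi/2)
E
```

```text
t 10.12 eef [0.4922 0.0308 0.0215] shift [ 0.0053 -0.0007  0.2073] turn [0.0005 0.0004 0.    ]
```

View pics/w6.png

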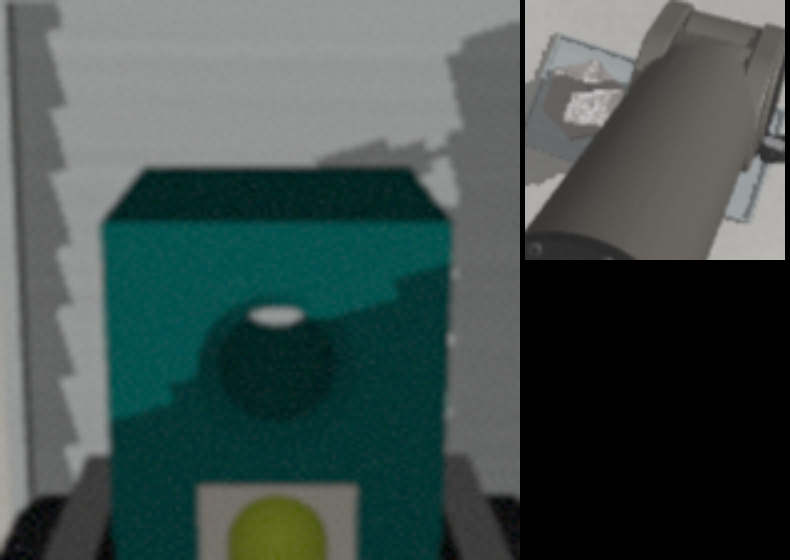

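Call:
jog_arm:
  plan:
    - {"x":0.005,"y":0,"z":0.04,"wx":0.0005,"wy":0.0005,"wz":0}
    - {"x":0.005,"y":0,"z":0.08,"wx":0.0005,"wy":0.0005,"wz":0}
    - {"x":0.005,"y":0,"z":0.1,"wx":0.0005,"wy":0.0005,"wz":0}
    - {"x":0.005,"y":0,"z":0.11,"wx":0.0005,"wy":0.0005,"wz":0}
    - {"x":0.005,"y":0,"z":0.12,"wx":0.0005,"wy":0.0005,"wz":0}
    - {"x":0.005,"y":0,"z":0.13,"wx":0.0005,"wy":0.0005,"wz":0}
    - {"x":0.005,"y":0,"z":0.13,"wx":0.0005,"wy":0.0005,"wz":0}

```text
t: 10.7
eef_pos: [0.4907, 0.031, -0.005]
tool_rot: [-0.001, 0.128, 0.992, -0.0]
contact_force: [-0.3, -0.7, -1.8]
gripper_width: 0.392
```

```bash
python3 - <<'E'
from h import *
move([.4912,.031,-.02],-.256+np.pi/2);o=pose()[2];print(o["contact_force"],o["torque"],o["gripper_width"])
E
```

```text
t 10.7 eef [ 0.4907  0.031  -0.005 ] shift [-0.0024  0.0006  0.0751] turn [-0.0002 -0.0005  0.    ]
[-0.27293501 -0.67809838 -1.83586461] [-0.04634775  0.16514106 -0.00330306] 0.3920807570713122
```

Call:
jog_arm:
  plan:
    - {"x":-0.002,"y":0,"z":0.02,"wx":0,"wy":0,"wz":0}
    - {"x":-0.002,"y":0,"z":0.04,"wx":0,"wy":0,"wz":0}
    - {"x":-0.002,"y":0,"z":0.06,"wx":0,"wy":0,"wz":0}
    - {"x":-0.002,"y":0,"z":0.07,"wx":0,"wy":0,"wz":0}
    - {"x":-0.002,"y":0,"z":0.075,"wx":0,"wy":0,"wz":0}
    - {"x":-0.002,"y":0,"z":0.08,"wx":0,"wy":0,"wz":0}
    - {"x":-0.002,"y":0,"z":0.08,"wx":0,"wy":0,"wz":0}

```text
t: 11.28
eef_pos: [0.4909, 0.0309, -0.02]
tool_rot: [-0.001, 0.128, 0.992, 0.0]
contact_force: [-7.1, -0.4, 16.8]
gripper_width: 0.39
```

```bash
python3 - <<'E'
from h import *
move([.4912,.031,-.02],-.256+np.pi/2);o=pose()[2];print(o["contact_force"],o["torque"],o["gripper_width"])
E
```

```text
t 11.28 eef [ 0.4909  0.0309 -0.02  ] shift [-0.0015  0.0009 -0.0001] turn [ 0.0002 -0.0008 -0.0001]
[-7.06165328 -0.37938674 16.81105887] [0.00891713 1.22903349 0.08603769] 0.38952865791260727
```

Call:
jog_arm:
  plan:
    - {"x":0,"y":0,"z":0,"wx":0,"wy":0,"wz":0}
    - {"x":0,"y":0,"z":0,"wx":0,"wy":0,"wz":0}
    - {"x":0,"y":0,"z":0,"wx":0,"wy":0,"wz":0}
    - {"x":0,"y":0,"z":0,"wx":0,"wy":0,"wz":0}
    - {"x":0,"y":0,"z":0,"wx":0,"wy":0,"wz":0}
    - {"x":0,"y":0,"z":-0.1,"wx":0,"wy":0,"wz":0}
    - {"x":0,"y":0,"z":-0.25,"wx":0,"wy":0,"wz":0}
    - {"x":0,"y":0,"z":-0.4,"wx":0,"wy":0,"wz":0}
    - {"x":0,"y":0,"z":-0.6,"wx":0,"wy":0,"wz":0}
    - {"x":0,"y":0,"z":-0.8,"wx":0,"wy":0,"wz":0}
    - {"x":0,"y":0,"z":-1,"wx":0,"wy":0,"wz":0}
    - {"x":0,"y":0,"z":-1,"wx":0,"wy":0,"wz":0}
  hand: 1

```text
t: 12.28
eef_pos: [0.496, 0.0307, 0.1868]
tool_rot: [0.004, 0.128, 0.992, 0.003]
contact_force: [2.1, 0.2, -0.1]
gripper_width: 0.999
```

```bash
python3 - <<'E'
from h import *
k=cams.get_calibration("wrist"); im=cams.read_camera("wrist"); b=np.ascontiguousarray(im[...,::-1]); np.save("w7.npy",k)
for n,z in (("crossbar",.118),("level_block",.004),("peg_seat",.004)):
    for d in finder.place_of("wrist",n)[:2]: print(n,np.round(d["location"],1),round(d["confidence"],2),px2w(k,d["location"],z).round(4))
cv2.imwrite("pics/w7.png",cv2.resize(b[60:340,180:560],None,fx=2.1,fy=2.1,interpolation=cv2.INTER_CUBIC))
move([.515,.1165,.22],-.256+np.pi/2)
E
```

```text
crossbar [383.5 199.8] 0.8 [0.5123 0.1169 0.118 ]
level_block [279.  179.6] 0.78 [0.4927 0.0322 0.004 ]
peg_seat [387.5 203.7] 0.58 [0.556  0.1541 0.004 ]
t 12.48 eef [0.4904 0.0308 0.1791] shift [-0.0096  0.4455 -0.2047] turn [-0.     -0.0012  0.    ]
```

View pics/w7.png

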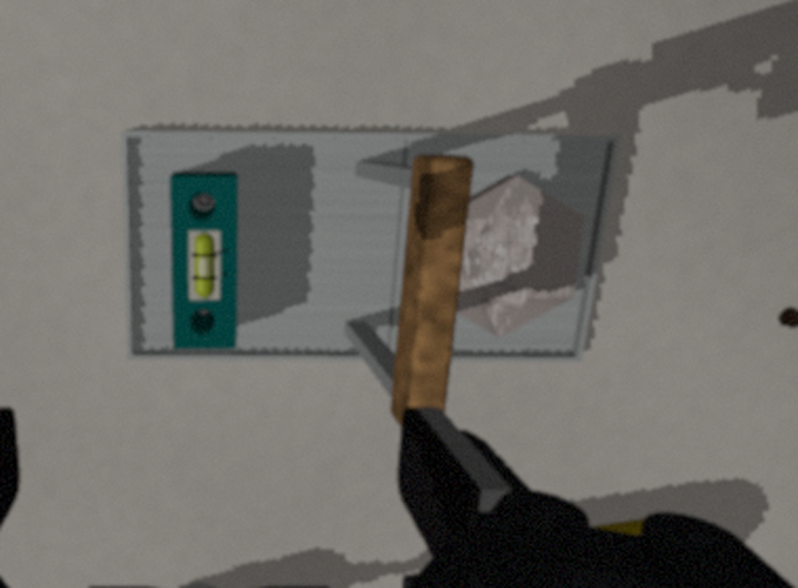

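```bash
python3 - <<'E'
from h import *
move([.5137,.1178,.066],-.256+np.pi/2)
E
```

```text
t 12.48 eef [0.4904 0.0308 0.1791] shift [-0.0046  0.4503  0.5653] turn [-0.     -0.0012  0.    ]
```

Call:
jog_arm:
  plan:
    - {"x":-0.005,"y":0.15,"z":0,"wx":0,"wy":-0.001,"wz":0}
    - {"x":-0.005,"y":0.3,"z":0,"wx":0,"wy":-0.001,"wz":0}
    - {"x":-0.005,"y":0.4,"z":0,"wx":0,"wy":-0.001,"wz":0}
    - {"x":-0.005,"y":0.45,"z":0.05,"wx":0,"wy":-0.001,"wz":0}
    - {"x":-0.005,"y":0.45,"z":0.15,"wx":0,"wy":-0.001,"wz":0}
    - {"x":-0.005,"y":0.45,"z":0.2,"wx":0,"wy":-0.001,"wz":0}
    - {"x":-0.005,"y":0.45,"z":0.2,"wx":0,"wy":-0.001,"wz":0}
    - {"x":-0.005,"y":0.45,"z":0.2,"wx":0,"wy":-0.001,"wz":0}
    - {"x":-0.005,"y":0.45,"z":0.2,"wx":0,"wy":-0.001,"wz":0}

```text
t: 13.23
eef_pos: [0.5141, 0.1166, 0.1392]
tool_rot: [-0.0, 0.129, 0.992, -0.0]
contact_force: [-0.4, -0.0, 0.4]
gripper_width: 0.998
```

```bash
python3 - <<'E'
from h import *
k=cams.get_calibration("wrist"); im=cams.read_camera("wrist"); b=np.ascontiguousarray(im[...,::-1]); np.save("w8.npy",k)
for n,z in (("crossbar",.118),("level_block",.004)):
    for d in finder.place_of("wrist",n)[:2]: print(n,np.round(d["location"],1),round(d["confidence"],2),px2w(k,d["location"],z).round(4))
cv2.imwrite("pics/w8.png",b)
move([.5137,.1178,.066],-.256+np.pi/2)
E
```

```text
crossbar [280.7 225. ] 0.59 [0.514  0.1169 0.118 ]
level_block [195.2 191. ] 0.75 [0.4906 0.0304 0.004 ]
t 13.38 eef [0.5145 0.1174 0.1398] shift [0.0047 0.0005 0.3691] turn [ 0.0003  0.0001 -0.0003]
```

View pics/w8.png

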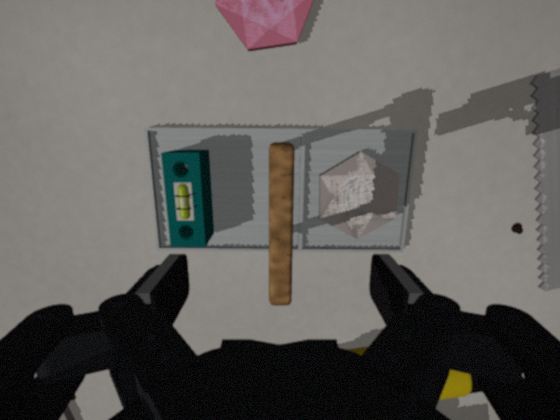

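Call:
jog_arm:
  plan:
    - {"x":0.004,"y":0,"z":0.1,"wx":0,"wy":0,"wz":0}
    - {"x":0.004,"y":0,"z":0.2,"wx":0,"wy":0,"wz":0}
    - {"x":0.004,"y":0,"z":0.3,"wx":0,"wy":0,"wz":0}
    - {"x":0.004,"y":0,"z":0.35,"wx":0,"wy":0,"wz":0}
    - {"x":0.004,"y":0,"z":0.37,"wx":0,"wy":0,"wz":0}
    - {"x":0.004,"y":0,"z":0.37,"wx":0,"wy":0,"wz":0}
    - {"x":0.004,"y":0,"z":0.37,"wx":0,"wy":0,"wz":0}

```text
t: 13.97
eef_pos: [0.5145, 0.1177, 0.0666]
tool_rot: [0.001, 0.128, 0.992, 0.001]
contact_force: [-0.3, 0.4, 0.1]
gripper_width: 0.997
```

Call:
jog_arm:
  plan:
    - {"x":0,"y":0,"z":0,"wx":0,"wy":0,"wz":0}
    - {"x":0,"y":0,"z":0,"wx":0,"wy":0,"wz":0}
    - {"x":0,"y":0,"z":0,"wx":0,"wy":0,"wz":0}
    - {"x":0,"y":0,"z":0,"wx":0,"wy":0,"wz":0}
    - {"x":0,"y":0,"z":0,"wx":0,"wy":0,"wz":0}
    - {"x":0,"y":0,"z":0,"wx":0,"wy":0,"wz":0}
    - {"x":0,"y":0,"z":0,"wx":0,"wy":0,"wz":0}
    - {"x":0,"y":0,"z":0,"wx":0,"wy":0,"wz":0}
    - {"x":0,"y":0,"z":0,"wx":0,"wy":0,"wz":0}
    - {"x":0,"y":0,"z":0,"wx":0,"wy":0,"wz":0}
    - {"x":0,"y":0,"z":0,"wx":0,"wy":0,"wz":0}
  hand: -1
  grip_force: 90

```text
t: 14.88
eef_pos: [0.5146, 0.1176, 0.067]
tool_rot: [0.001, 0.128, 0.992, 0.001]
contact_force: [-1.8, 0.8, 5.1]
gripper_width: 0.173
```

```bash
python3 - <<'E'
from h import *
move([.5137,.1178,.2],-.256+np.pi/2);o=pose()[2];print(o["contact_force"],o["torque"],o["gripper_width"]*85)
E
```

```text
t 14.88 eef [0.5146 0.1176 0.067 ] shift [ 0.0037  0.0008 -0.6651] turn [ 0.0006  0.0004 -0.0005]
[-1.75183734  0.77719497  5.12120962] [-0.16673058  0.2973101  -0.12614131] 14.727994482025652
```

Call:
jog_arm:
  plan:
    - {"x":0,"y":0,"z":-0.01,"wx":0,"wy":0,"wz":0}
    - {"x":0,"y":0,"z":-0.03,"wx":0,"wy":0,"wz":0}
    - {"x":0,"y":0,"z":-0.05,"wx":0,"wy":0,"wz":0}
    - {"x":0,"y":0,"z":-0.08,"wx":0,"wy":0,"wz":0}
    - {"x":0,"y":0,"z":-0.11,"wx":0,"wy":0,"wz":0}
    - {"x":0,"y":0,"z":-0.14,"wx":0,"wy":0,"wz":0}
    - {"x":0,"y":0,"z":-0.17,"wx":0,"wy":0,"wz":0}
    - {"x":0,"y":0,"z":-0.19,"wx":0,"wy":0,"wz":0}
    - {"x":0,"y":0,"z":-0.2,"wx":0,"wy":0,"wz":0}
    - {"x":0,"y":0,"z":-0.2,"wx":0,"wy":0,"wz":0}

```text
t: 15.72
eef_pos: [0.5149, 0.1178, 0.1076]
tool_rot: [0.001, 0.128, 0.992, 0.001]
contact_force: [-0.1, -0.0, -6.9]
gripper_width: 0.167
```

```bash
python3 - <<'E'
from h import *
im=cams.read_camera("wrist"); s=cams.read_camera("side")
c=np.zeros((600,800,3),np.uint8); c[:420,:400]=im[:,80:480]; c[:360,400:]=cv2.resize(np.ascontiguousarray(s[180:300,170:303]),(400,360),interpolation=cv2.INTER_CUBIC)
cv2.imwrite("pics/w9.png",c[:430,:,::-1])
move([.5146,.1176,.28],-.256+np.pi/2);o=pose()[2];print(o["contact_force"],o["torque"],o["gripper_width"]*85)
E
```

```text
t 15.82 eef [0.5144 0.1176 0.1069] shift [-0.0021  0.0017 -0.8654] turn [ 0.0006  0.0003 -0.0004]
[-0.37117452 -0.66608419 -6.26347594] [-0.04131928  0.03589441  0.04194662] 14.304552742608866
```

```bash
cat > chk.py <<'E'
from h import *
def vial(b):
    h=cv2.cvtColor(b,cv2.COLOR_BGR2HSV); m=cv2.inRange(h,(25,110,90),(40,255,255))
    n,_,st,ce=cv2.connectedComponentsWithStats(m); ok=[i for i in range(1,n) if 100<ce[i][0]<279 and ce[i][1]<290]
    i=max(ok,key=lambda i:st[i,4]); return ce[i],st[i,4]
k8=np.load("w8.npy",allow_pickle=True).item(); v8,a8=vial(cv2.imread("pics/w8.png"))
W=px2w(k8,v8,.044); p,R,o=pose()
g=np.array([.5146,.1176,.067]); now=p+(W-g)   # grasp pose kept the same orientation
k=cams.get_calibration("wrist"); im=np.ascontiguousarray(cams.read_camera("wrist")[...,::-1])
v,a=vial(im); print("vial W",W.round(4),a8,"pred",w2px(k,now).round(1),"seen",v.round(1),a)
rel=R.T@(px2w(k,v,now[2])-now); print("shift tool mm",(rel*1e3).round(1),"R z",R[:,2].round(4))
for n,z,off in (("crossbar",.118,0),("level_block",.004,-.09),("tile_bay",.004,.078),("tray_tile",.004,.078)):
    for d in finder.place_of("wrist",n)[:1]: print(n,round(d["confidence"],2),(R.T@(px2w(k,d["location"],z+p[2]-.067)-p)*1e3).round(1),off)
print(o["t"],p.round(4),o["contact_force"].round(2),o["torque"].round(3),o["gripper_width"]*85)
E
python3 chk.py
```

```text
vial W [0.4821 0.0309 0.044 ] 81 pred [[146.4 211.5]] seen [152.  236.8] 198
shift tool mm [-18.5   1.8   0. ] R z [ 0.0015  0.0015 -1.    ]
crossbar 0.62 [  0.4  -0.7 -51. ] 0
level_block 0.71 [ -1.1 -89.7  62.8] -0.09
tray_tile 0.93 [-2.5 80.4 63.1] 0.078
15.8167 [0.5144 0.1176 0.1069] [-0.37 -0.67 -6.26] [-0.041  0.036  0.042] 14.304552742608866
```

Call:
jog_arm:
  plan:
    - {"x":0,"y":0,"z":-0.03,"wx":0,"wy":0,"wz":0}
    - {"x":0,"y":0,"z":-0.08,"wx":0,"wy":0,"wz":0}
    - {"x":0,"y":0,"z":-0.15,"wx":0,"wy":0,"wz":0}
    - {"x":0,"y":0,"z":-0.24,"wx":0,"wy":0,"wz":0}
    - {"x":0,"y":0,"z":-0.34,"wx":0,"wy":0,"wz":0}
    - {"x":0,"y":0,"z":-0.44,"wx":0,"wy":0,"wz":0}
    - {"x":0,"y":0,"z":-0.54,"wx":0,"wy":0,"wz":0}
    - {"x":0,"y":0,"z":-0.64,"wx":0,"wy":0,"wz":0}
    - {"x":0,"y":0,"z":-0.73,"wx":0,"wy":0,"wz":0}
    - {"x":0,"y":0,"z":-0.79,"wx":0,"wy":0,"wz":0}
    - {"x":0,"y":0,"z":-0.83,"wx":0,"wy":0,"wz":0}
    - {"x":0,"y":0,"z":-0.85,"wx":0,"wy":0,"wz":0}

```text
t: 17.07
eef_pos: [0.5146, 0.1171, 0.2784]
tool_rot: [0.001, 0.129, 0.992, 0.001]
contact_force: [0.7, -0.2, -6.5]
gripper_width: 0.171
```

Call:
jog_arm:
  plan:
    - {"x":0,"y":0,"z":0,"wx":0,"wy":0,"wz":0}
    - {"x":0,"y":0,"z":0,"wx":0,"wy":0,"wz":0}
    - {"x":0,"y":0,"z":0,"wx":0,"wy":0,"wz":0}
    - {"x":0,"y":0,"z":0,"wx":0,"wy":0,"wz":0}
    - {"x":0,"y":0,"z":0,"wx":0,"wy":0,"wz":0}
    - {"x":0,"y":0,"z":0,"wx":0,"wy":0,"wz":0}

```text
t: 17.57
eef_pos: [0.5144, 0.117, 0.2779]
tool_rot: [0.001, 0.129, 0.992, 0.001]
contact_force: [0.6, -0.4, -6.8]
gripper_width: 0.17
```

```bash
python3 chk.py | grep -v vial; python3 - <<'E'
from h import *
im=cams.read_camera("side"); k=cams.get_calibration("side"); p,R,o=pose()
for n,off,z in (("crossbar",0,-.118),("tray",0,0),("peg_seat",-.09,.004),("tile_bay",.078,.004)):
    P=np.array([p[0],p[1],p[2]+.051])+off*R[:,1]+[0,0,0 if n=="crossbar" else z-.118]
    print(n,"pred",w2px(k,P).round(1),[(np.round(d["location"],1),round(d["confidence"],2)) for d in finder.place_of("side",n)[:1]])
print(np.abs(o["joint_vel"]).max())
E
```

```text
shift tool mm [-9.4  1.4  0. ] R z [ 0.0022  0.0018 -1.    ]
crossbar 0.81 [ -0.9  -0.8 -51. ] 0
level_block 0.91 [  1.3 -88.6  62.8] -0.09
tray_tile 0.62 [-3.1 79.7 63.2] 0.078
17.5667 [0.5144 0.117  0.2779] [ 0.59 -0.43 -6.77] [-0.005 -0.015  0.034] 14.45627700456242
crossbar pred [[237.8 164. ]] [(array([238.8, 164. ]), 0.98)]
tray pred [[239.5 198.5]] [(array([238.1, 199.9]), 0.73)]
peg_seat pred [[269.  192.7]] [(array([268.1, 195.5]), 0.79)]
tile_bay pred [[213.3 201.5]] [(array([211.9, 201.4]), 0.78)]
0.0036371501951420458
```

```bash
python3 -c "
from station import bot; print(bot.hand_in())"
```

```text
the job is handed in; nothing more can be done
None
```

The level block is seated on both pegs, and the arm is holding the tray level in the air with the block and the marble tile aboard. I handed the job in at about 17.7 s.

**What happened**
- **Block choice:** I took the teal block nearest the base, at about (0.613, −0.315).
- **Failed first grasp:** the fingers closed on air above the block. The real fingertips sit about 32 mm behind the reported TCP. I measured this in the wrist and side pictures and corrected for it. The block was not disturbed.
- **Seating:** it met no force until it bottomed out, then about 17 N. It came to rest 4 mm above its pick-up height, which is the tray's floor thickness, so I take it as fully home.
- **Lift:** I gripped the cork bar at mid length with 90 N and lifted about 21 cm straight up.

**Last checks**
- **Height:** the tray's underside is about 0.21 m up, clear of the 75 mm jar and the 66 mm drill.
- **Load:** the wrist carries about 6.6 N, which matches the tray, block and tile together. The moment is near zero and the arm is still.
- **Level:** the tool is within about 0.2° of vertical. The block and tile appear within about 3 mm of where they should be relative to the gripper.
- **Side camera:** its points agree with a level tray to 1–3 pixels. The largest gap was at the peg seat, which the block hides.

**Checks that failed or were not done**
- My vial-colour check segmented badly and disagreed, by 9 to 18 mm, so I disregarded it.
- The picture limit stopped me viewing the lifted tray, so the final state rests on the detectors and force readings only.
- I did not re-check the bystanders after the lift. Apart from the level block and the tray, I saw no contact with anything.

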